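# Pack a turning tool in its transport case and bolt the cover down

## Task

Lay the loose turning tool from the bench in the open case, flat in the channel between the two orange rails, and let go of it. Swing the cover shut, then turn the three captive bolt knobs clockwise fully home to their stops: the red centre knob first, then the two black outer ones in either order. Leave the pliers, the arbor and the green drill case where they are.

Things in the scene. Friction and masses are not known exactly. Their poses are not given: they have to be found in the camera images.
- tool_mid (a point): centre of the loose turning tool, a square brown steel bar 125 mm long, 14 mm wide and 14 mm high, about 0.15 kg, lying on the bench left of the case; x runs along its length, z up. Its centre lies 7 mm above what it rests on.
- case: grey low box bolted to the bench, 140 mm (its x, front to back) by 250 mm (its y), 50 mm high, open on top with a hinged cover at the back; its front (-x) faces the robot. The front wall is 28 mm thick. Origin: centre of its underside. Two steel feet stick out 22 mm at its ends.
- channel (a point): middle of the channel's floor in the case, 30 mm above the bench; axes as the case. Two orange rails, 100 mm long, 8 mm wide, 6 mm high, run along y, 18 mm either side of this point: the channel between them is 28 mm wide. The well's walls rise 20 mm above its floor, 44 mm to the front of this point, 58 mm to the back and 116 mm to each side.
- hinge (a point): middle of the cover's hinge line, at the top of the case's back wall, 51 mm above the bench; the hinge line runs along this point's y, -x points to the front of the case, z up.
- cover (a joint): angle of the hinged aluminium cover (8 mm thick), rad: 0 = shut, lying level on the case; 1.57 = upright. Starts open at 1.6 to 1.8 and stays wherever it is left: the hinge is stiff (0.4 N m). It closes towards the robot, so push its outer face from behind, forwards and down; a few newtons at the tab will do.
- tab (a point): middle of the red patch on the outer face of the cover's pull tab (70 mm wide, from 137 to 191 mm from the hinge line); this point is 176 mm from the hinge line, 8 mm off its plane. z points out of the outer face (up when shut, backwards when open), -x to the tab's end. The loose centre knob comes within 25 mm of it.
- knob_left (a joint): turn of the left knob (black, 80 mm to the left (+y) of the centre one), rad, growing clockwise seen from above the shut cover. Starts loose at 0.05 to 0.6; its solid end stop (home) is at 1.5, where the bar lies along the case's y, in line with two red marks. At value v the bar stands 1.5 - v anticlockwise of that. Light friction (0.06 N m); it stays where left.
- grip_left (a point): centre of the left knob's grip bar, on the turning axis (z, outward). The bar is 54 mm long, 14 wide, 26 high (13 above and below this point), its underside 13 mm above the cover, on a round hub 30 mm wide. The knobs stand 124 mm from the hinge line; with the cover shut this point is 86 mm above the bench. The axes turn with the knob.
- knob_centre (a joint): turn of the centre knob (red, in the middle), rad, growing clockwise seen from above the shut cover. Starts loose at 0.05 to 0.6; its solid end stop (home) is at 1.5, where the bar lies along the case's y, in line with two red marks. At value v the bar stands 1.5 - v anticlockwise of that. Light friction (0.06 N m); it stays where left.
- grip_centre (a point): centre of the centre knob's grip bar, on the turning axis (z, outward). The bar is 54 mm long, 14 wide, 26 high (13 above and below this point), its underside 13 mm above the cover, on a round hub 30 mm wide. The knobs stand 124 mm from the hinge line; with the cover shut this point is 86 mm above the bench. The axes turn with the knob.
- knob_right (a joint): turn of the right knob (black, 80 mm to the right (-y) of the centre one), rad, growing clockwise seen from above the shut cover. Starts loose at 0.05 to 0.6; its solid end stop (home) is at 1.5, where the bar lies along the case's y, in line with two red marks. At value v the bar stands 1.5 - v anticlockwise of that. Light friction (0.06 N m); it stays where left.
- grip_right (a point): centre of the right knob's grip bar, on the turning axis (z, outward). The bar is 54 mm long, 14 wide, 26 high (13 above and below this point), its underside 13 mm above the cover, on a round hub 30 mm wide. The knobs stand 124 mm from the hinge line; with the cover shut this point is 86 mm above the bench. The axes turn with the knob.
- pliers: pliers with green handles, 166 x 54 x 13 mm, lying on the bench left of the case; leave alone. Origin under its centre.
- arbor: dark steel arbor, 56 mm across and 105 mm high, standing right of the case; leave alone. Origin under its centre.
- drill_case: small green metal drill case, 68 x 91 x 33 mm, on the bench at the far left; leave alone. Origin under its centre.

How it is judged:
By the outcome, as a careful person would: the job done as asked, in the order asked, and still so for the second after the job is handed in, with the robot touching nothing.
It also fails if it takes over 72 s, if anything falls off the work surface, if the arm or the gripper's body presses on something with over 40 N, if the wrist force passes 120 N, or if a joint passes its speed limit or range.

## Robot

A 6-joint arm with a two-finger parallel gripper is mounted at the origin on a cart in front of the work surface, level with it; the furniture and walls round the work are solid. World frame = base frame: x ahead of the robot, y to its left, z up, the work surface at z = 0. Lengths are in mm, angles in rad, forces in N, time in s.
With the tool pointing down it reaches from about 300 to 850 mm from the base axis. Payload 4.2 kg.
Tool frame: the origin (TCP) lies midway between the tips of the shut fingers; the grasp point (between the pads) lies 19 mm behind it; z points along the fingers, y is the line along which they close (so a half turn about z gives the same grasp; the last joint's range is limited). The gripper opens to 91 mm and grips with 3 to 60 N. Pads are 32 mm wide; open, the fingers measure 118 mm over their backs; the gripper's body (76 mm by 178 mm) begins 60 mm behind the grasp point.
Start: joints at [-0.02, 0.32, 1.565, -0, 1.257, -0.02], TCP at [575.016, 0, 213.976] pointing down, gripper open.
Joint ranges: [-3.11, 3.11], [-0.84, 2.01], [0.21, 2.61], [-1.34, 4.49], [0.05, 2.63], [-2.56, 2.56]. Speed limits (rad/s): [2.57, 2.57, 3.14, 3.14, 3.14, 3.14].

## Interface

Orientations are given as a unit quaternion [x, y, z, w].
In Python, from bench import monitor, imaging, hand_in gives the robot as it stands. The module is installed in compiled form; this text tells all that it offers.
- The arm moves only by the shell command python3 -m pendant 'ROWS' [FORCE]. ROWS is JSON, a list of rows, each an object with "delta_rot": the turn, a rotation vector about the tool's x, y, z each as a share of 10 degrees, from -1 to 1, a list of three; "slide": the shift along the tool's x, y, z each as a share of 0.06 m, from -1 to 1, a list of three; "grip": the gripper's target within -1 to 1 (shut at 1, half-way at 0, fully open at -1). A call has 1 to 5 rows; each row shifts and turns the commanded pose from where the row before left it, along the tool's axes as they then stand; what a row does not reach is not made up. A row lasts 1/8 s, in which the tool goes at most 62.5 mm and 10.7 degrees, less where a joint would pass 70% of its speed; a pose out of reach is approached as far as the arm can. A call with a number of a shift or a turn outside -1 to 1 is refused whole. A call with a gripper value outside its range is refused whole. The fingers move at their own pace and stop on an object; FORCE is the grip in N (left out, the last holds). Time passes only in rows, so rows that do not move let the fingers close. It gives the time, the measured TCP pose, the force, the opening and the grip force at its end, in the units of the state.
- monitor.get_state(): the state, without advancing time (a new reading comes with each control period).
- imaging.grab_frame(name): name is "scene" or "top" or "wrist"; returns (picture, depth): 480x640x3 uint8, blue, green, red; 480x640 float32, mm along the optical axis (not along the pixel's ray), 0 where there is no reading.
- imaging.get_calibration(name): a dict with "fx", "fy", "cx", "cy" (pixels), "pose" (4x4, takes a point from camera to world coordinates). Camera axes: x right, y up, looking along -z (the intrinsics and any distortion apply to the point x, -y, -z); pixel columns grow to the right and rows downward; lengths in mm; the calibration is good to about 2 mm. A picture is of the moment at which its call begins: read the wrist's pose just before it. get_calibration takes no time and is no camera call; for the wrist camera it gives the pose at the moment of the call.
- hand_in(): hands the job in; it is judged then, once.
The state is a dict: "time_s": time; "joints": joint angles; "joint_velocities": joint speeds; "tau": joint torques, N m; "ee_pos": TCP position; "tcp_rot": TCP orientation; "contact_force": force on the tool from outside, world axes, zero at the start; "wrist_torque": the same for the moment, N m; "opening": finger opening in mm; "grip_force": force on a finger pad.
Only numpy, scipy, OpenCV 4.12 (cv2) and the standard library are available. Lean on these libraries where they do the work, as an engineer would, in place of code of your own. Each camera call takes 0.05 s, during which the arm holds its last target. There are 200 camera calls.

## Working session

There is one attempt and no reset: what is moved stays moved. The work goes in short steps, Python scripts to look and compute and a shell command to move; the robot and the scene stay as the last step left them, time stands still between calls to the robot, and variables do not carry over. Pictures are saved under pics/ and viewed, at most 10 in all, crops included, and the job is handed in when it is done.

```bash
mkdir -p pics; cat > h.py <<'E'
import numpy as np, cv2
from bench import monitor, imaging
def grab(n):
    c=imaging.get_calibration(n); p,d=imaging.grab_frame(n); return c,p,d
def pts(c,d):
    v,u=np.mgrid[0:480,0:640]
    P=np.stack([(u-c['cx'])/c['fx']*d,-(v-c['cy'])/c['fy']*d,-d],-1)
    T=np.array(c['pose']); return P@T[:3,:3].T+T[:3,3]
def ray(c,u,v,z):
    T=np.array(c['pose']); r=T[:3,:3]@np.array([(u-c['cx'])/c['fx'],-(v-c['cy'])/c['fy'],-1]); o=T[:3,3]
    return o+r*(z-o[2])/r[2]
E
python3 - <<'E'
from h import *
for n in ("scene","top"):
    c,p,d=grab(n); cv2.imwrite(f"pics/{n}0.png",p); np.savez(f"{n}0.npz",p=p,d=d)
    print(n,{k:(np.round(v,3).tolist()) for k,v in c.items()})
print(monitor.get_state())
E
```

```text
scene {'fx': 489.039, 'fy': 489.039, 'cx': 319.857, 'cy': 243.403, 'pose': [[0.687, 0.557, -0.466, 5.727], [-0.727, 0.516, -0.454, -527.894], [-0.012, 0.65, 0.759, 888.019], [0.0, 0.0, 0.0, 1.0]]}
top {'fx': 622.563, 'fy': 622.563, 'cx': 327.604, 'cy': 247.98, 'pose': [[-0.007, 0.99, -0.144, 237.37], [-1.0, -0.008, -0.006, -79.466], [-0.008, 0.144, 0.99, 1866.346], [0.0, 0.0, 0.0, 1.0]]}
{'time_s': 0.1, 'joints': array([-1.99879505e-02,  3.20261302e-01,  1.56551587e+00, -3.17976735e-05,
        1.25742302e+00, -1.99861192e-02]), 'joint_velocities': array([-0.00100148,  0.0003067 , -0.00400689,  0.00066324, -0.00063061,
        0.00083939]), 'tau': array([ 5.01049108e-04, -4.13330913e+01, -2.32510239e+01,  7.29743019e-02,
        4.21804120e-02, -4.88014211e-05]), 'ee_pos': array([5.74560230e+02, 6.33101681e-03, 2.13201200e+02]), 'tcp_rot': array([ 7.07103726e-01,  7.07109379e-01, -5.67780216e-04, -5.69118439e-04]), 'contact_force': array([ 0.4156405 , -0.06343277, -0.19527011]), 'wrist_torque': array([0.01965926, 0.04104151, 0.0296845 ]), 'grip_force': 0.0, 'opening': 91.16201424652533}
```

View pics/top0.png

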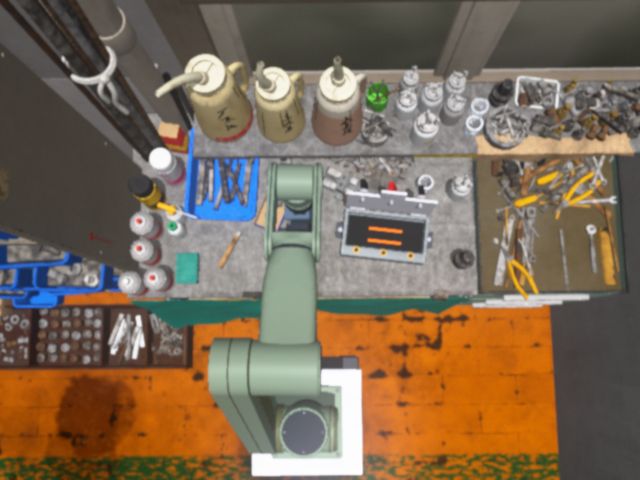

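View pics/scene0.png

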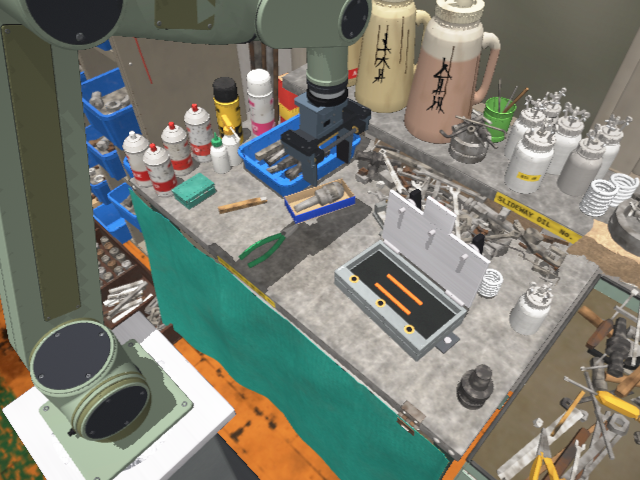

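The top view shows the brown bar at about (230,250), the case at (385,235) with orange rails at (384,229) and (384,240), the red tab at (393,187), the arbor at (462,258) and the drill case at (187,267). The scene view shows the bar at (243,205), the pliers at (262,248) and the rails at (395,295).

```bash
cat > m0.py <<'E'
from h import *
def box(n,roi,lo,hi,z,amin=15):
    f=np.load(f"{n}0.npz");p=f['p'];d=f['d'];c=imaging.get_calibration(n)
    m=cv2.inRange(cv2.cvtColor(p,cv2.COLOR_BGR2HSV),lo,hi);x0,y0,x1,y1=roi
    k=np.zeros_like(m);k[y0:y1,x0:x1]=m[y0:y1,x0:x1]
    W=pts(c,d)
    N,l,s,ce=cv2.connectedComponentsWithStats(k)
    for i in range(1,N):
        if s[i,4]<amin: continue
        v,u=np.nonzero(l==i); Q=np.array([ray(c,a,b,z) for a,b in zip(u,v)])[:,:2].astype(np.float32)
        r=cv2.minAreaRect(Q); e=np.linalg.svd(Q-Q.mean(0),full_matrices=False)[2][0]
        w=W[l==i]
        print(n,s[i].tolist(),"mean",Q.mean(0).round(1),"rect",np.round(r[0],1),np.round(r[1],1),"axis deg",round(np.degrees(np.arctan2(e[1],e[0])),1),"depthmed",np.median(w,0).round(1))
print('rails');[box(n,r,(5,150,120),(20,255,255),36) for n,r in (("top",(345,215,430,260)),("scene",(370,260,440,330)))]
print('tool');[box(n,r,(5,80,60),(22,255,255),14) for n,r in (("top",(212,225,250,275)),("scene",(210,190,275,220)))]
print('bolts');[box(n,r,(20,100,80),(35,255,255),50,4) for n,r in (("top",(335,200,440,270)),("scene",(330,260,430,350)))]
print('red');[box(n,r,(0,150,80),(6,255,255),150,4) for n,r in (("top",(340,170,440,215)),("scene",(380,180,500,280)))]
print('pliers');box("scene",(235,225,300,270),(40,80,40),(90,255,255),8)
E
python3 m0.py; python3 - <<'E'
import cv2
p=cv2.imread('pics/scene0.png');cv2.imwrite('pics/s1.png',cv2.resize(p[170:370,200:460],(780,600),interpolation=cv2.INTER_CUBIC))
E
```

```text
rails
top [368, 226, 35, 8, 166] mean [ 558.5 -239. ] rect [ 558.6 -239.1] [102.2  14.5] axis deg -97.2 depthmed [ 558.7 -238.    33.3]
top [367, 238, 35, 8, 163] mean [ 522.8 -235.2] rect [ 522.9 -235.3] [101.6  14.3] axis deg -96.8 depthmed [ 523.2 -235.    33.8]
scene [386, 274, 37, 32, 204] mean [ 557.4 -237.6] rect [ 557.6 -236.2] [100.8  11.2] axis deg -96.9 depthmed [ 557.6 -238.3   35.8]
scene [374, 283, 37, 32, 206] mean [ 521.8 -233.5] rect [ 521.9 -232.4] [100.8  10.9] axis deg -96.8 depthmed [ 522.3 -234.    35.6]
tool
top [218, 236, 20, 32, 157] mean [497.3 233.9] rect [499.4 232.9] [ 14.2 104.9] axis deg 151.5 depthmed [495.9 234.9  13.6]
scene [218, 198, 49, 16, 316] mean [498.8 230.8] rect [504.1 228.6] [ 26.1 121.5] axis deg 150.8 depthmed [500.  232.3  13.1]
bolts
scene [350, 275, 9, 8, 28] mean [ 497.6 -148.6] rect [ 497.7 -147.2] [17.2 16.2] axis deg -169.4 depthmed [ 496.5 -149.9   50.8]
scene [376, 299, 9, 8, 32] mean [ 488.5 -226.7] rect [ 488.4 -226.6] [17.5 16.3] axis deg -163.2 depthmed [ 488.8 -226.1   51.1]
scene [404, 325, 10, 9, 40] mean [ 478.9 -306.8] rect [ 478.3 -306.5] [17.9 17.9] axis deg -166.5 depthmed [ 478.3 -307.2   51.4]
red
top [389, 182, 7, 8, 45] mean [ 663.2 -250.4] rect [ 664.4 -251.4] [17.  20.3] axis deg -155.6 depthmed [ 651.1 -245.9  198.1]
pliers
scene [239, 233, 46, 35, 476] mean [444.   84.9] rect [446.4  85.3] [ 56.  118.1] axis deg 178.3 depthmed [442.2  80.8  11.4]
```

View pics/s1.png

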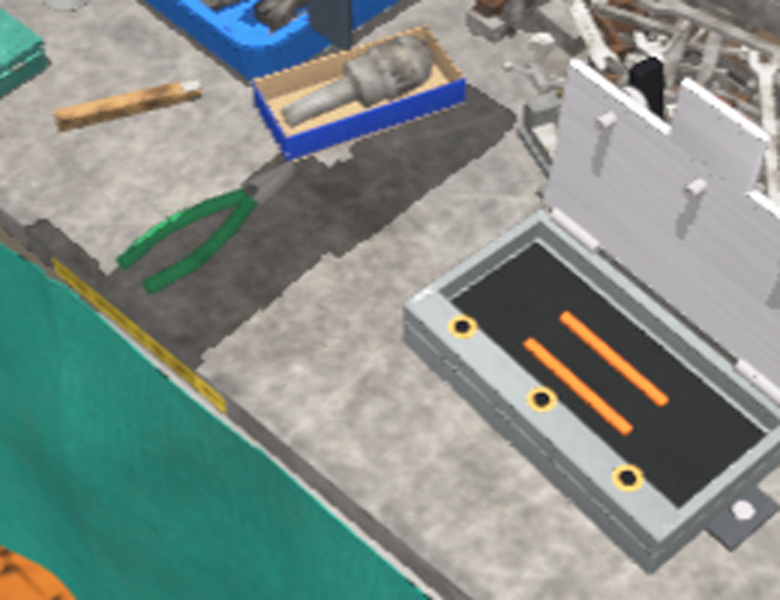

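The enlarged crop shows the bar has a silver tip at its right end (200,88), which my colour mask missed. The pliers are clear of it. The gripper body may come close to the open cover, so I'll measure the cover's angle and the body's extent from depth.

```bash
python3 - <<'E'
from h import *
f=np.load("scene0.npz");c=imaging.get_calibration("scene");W=pts(c,f['d']);P=W[f['d']>0]
yaw=np.radians(-6.8);ex=np.array([np.cos(yaw),np.sin(yaw)]);ey=np.array([-ex[1],ex[0]]);ch=np.array([540.2,-236.4])
L=np.c_[(P[:,:2]-ch)@ex,(P[:,:2]-ch)@ey,P[:,2]]
# cover inner face
m=(abs(L[:,1])<115)&(L[:,0]>60)&(L[:,0]<130)&(L[:,2]>75)&(L[:,2]<165)
Q=L[m]
for lo in range(75,240,15):
    q=Q[(Q[:,2]>=lo)&(Q[:,2]<lo+15)] if lo<165 else L[(abs(L[:,1])<30)&(L[:,0]>60)&(L[:,0]<130)&(L[:,2]>=lo)&(L[:,2]<lo+15)]
    if len(q): print(lo,len(q),np.percentile(q[:,0],[5,25,50,75]).round(1))
# gripper extents
g=P[(abs(P[:,0]-575)<160)&(abs(P[:,1])<160)]
for lo in range(205,400,15):
    q=g[(g[:,2]>=lo)&(g[:,2]<lo+15)]
    if len(q)>5: print('g',lo-214,len(q),np.percentile(q[:,0]-574.6,[1,99]).round(0),np.percentile(q[:,1],[1,99]).round(0))
c,p,d=grab("wrist");cv2.imwrite("pics/w0.png",p);print(np.round(np.array(c['pose']),2).tolist(),c['fx'],c['cx'],c['cy'])
# tool ends along its axis from points above bench
for n in("scene","top"):
    f=np.load(f"{n}0.npz");W=pts(imaging.get_calibration(n),f['d']);q=W[(W[...,2]>8)&(W[...,2]<20)&(abs(W[...,0]-503)<75)&(abs(W[...,1]-230)<60)]
    a=np.radians(151);e=np.array([np.cos(a),np.sin(a)]);s=(q[:,:2]-[503,230])@e;t=(q[:,:2]-[503,230])@[-e[1],e[0]]
    k=abs(t)<12;print(n,k.sum(),np.percentile(s[k],[1,99]),np.median(t[k]))
E
```

```text
75 476 [69.5 70.6 71.4 72.2]
90 490 [70.2 71.4 72.2 73. ]
105 495 [71.2 72.1 72.9 73.6]
120 513 [71.8 72.9 73.5 74.3]
135 535 [72.5 73.6 74.4 75.2]
150 538 [73.2 74.3 75.  75.9]
165 149 [64.3 74.5 75.6 76.5]
180 160 [67.2 75.5 76.3 77.1]
195 159 [75.4 76.5 77.2 77.9]
210 173 [76.1 77.3 78.1 78.8]
225 178 [76.9 78.2 78.8 79.7]
g -9 179 [-55. 156.] [-158.   27.]
g 6 563 [-58. 155.] [-157.   18.]
g 21 609 [-59. 160.] [-156.   17.]
g 36 169 [-60.  55.] [-17.  17.]
g 51 88 [-60.  57.] [-18.  17.]
g 66 73 [-82.  63.] [-35.  34.]
g 81 462 [-84.  78.] [-38.  36.]
g 96 472 [-89.  82.] [-38.  37.]
g 111 1294 [-91.  86.] [-37.  36.]
g 126 329 [-52.  15.] [-24.  22.]
g 141 253 [-52.  15.] [-23.  23.]
g 156 196 [-52.   5.] [-37.  32.]
g 171 605 [-52.  12.] [-38.  37.]
[[1.0, -0.0, 0.0, 573.81], [0.0, 0.96, 0.26, 75.34], [-0.0, -0.26, 0.96, 383.77], [0.0, 0.0, 0.0, 1.0]] 340.15005223619994 320.93675876247556 243.2063672008356
scene 273 [-62.53025333  59.17124462] -0.8716377055085242
top 185 [-70.17126713  57.18990479] -1.6725622028544949
```

```bash
python3 -m pendant '[{"slide":[0.96,-0.29,0],"delta_rot":[0,0,0],"grip":-1},{"slide":[0.96,-0.29,0],"delta_rot":[0,0,0],"grip":-1},{"slide":[0.96,-0.29,0],"delta_rot":[0,0,0],"grip":-1},{"slide":[0.96,-0.29,0],"delta_rot":[0,0,0],"grip":-1}]' 20
python3 -m pendant '[{"slide":[0,0,0],"delta_rot":[0,0,-1],"grip":-1},{"slide":[0,0,0],"delta_rot":[0,0,-1],"grip":-1},{"slide":[0,0,0],"delta_rot":[0,0,-1],"grip":-1},{"slide":[0,0,0],"delta_rot":[0,0,-1],"grip":-1},{"slide":[0,0,0],"delta_rot":[0,0,-1],"grip":0}]'
python3 -m pendant '[{"slide":[0,0,0],"delta_rot":[0,0,-1],"grip":0},{"slide":[0,0,0],"delta_rot":[0,0,0],"grip":0}]'
cat >> h.py <<'E'
from scipy.spatial.transform import Rotation as R
YAW=np.radians(-6.8)
def goal(p,yaw,tilt=0):
    """yaw deg: direction of tool y in world; tilt deg: leans gripper top towards tool -y. prints needed slide/rot in shares"""
    s=monitor.get_state();Rc=R.from_quat(s['tcp_rot'])
    a=np.radians(yaw);y=np.array([np.cos(a),np.sin(a),0]);z=np.array([0,0,-1.]);x=np.cross(y,z)
    Rg=R.from_matrix(np.c_[x,y,z])*R.from_euler('x',-tilt,degrees=True)
    print('at',s['ee_pos'].round(1),'slide now',(Rc.inv().apply(np.array(p)-s['ee_pos'])/60).round(3),'slide in goal axes',(Rg.inv().apply(np.array(p)-s['ee_pos'])/60).round(3),'rot',(np.degrees((Rc.inv()*Rg).as_rotvec())/10).round(3),'t',round(s['time_s'],2),'F',s['contact_force'].round(1),'open',round(s['opening'],1))
def case(x,y): 
    return np.array([540.2,-236.4])+x*np.array([np.cos(YAW),np.sin(YAW)])+y*np.array([-np.sin(YAW),np.cos(YAW)])
E
python3 - <<'E'
from h import *
c,p,d=grab("wrist");cv2.imwrite("pics/w1.png",p)
goal([504.8,230,100],61)
W=pts(c,d);m=(d>0)&(W[...,2]>8)&(W[...,2]<20)&(np.hypot(W[...,0]-505,W[...,1]-230)<90)
N,l,s,ce=cv2.connectedComponentsWithStats(m.astype(np.uint8))
for i in range(1,N):
    if s[i,4]>300:
        q=W[l==i][:,:2].astype(np.float32);print(s[i],cv2.minAreaRect(q),np.median(W[l==i][:,2]))
E
```

```text
time_s: 0.65
ee_pos: [504.6, 232.0, 213.8]
tcp_rot: [0.707, 0.707, -0.0, 0.0]
contact_force: [0.1, -0.6, -1.2]
opening: 91.3
grip_force: 0.0
time_s: 1.27
ee_pos: [505.2, 230.4, 213.6]
tcp_rot: [0.339, 0.941, -0.0, -0.0]
contact_force: [0.1, -0.3, -0.6]
opening: 84.2
grip_force: 0.0
time_s: 1.52
ee_pos: [505.2, 230.3, 213.7]
tcp_rot: [0.26, 0.966, -0.0, -0.0]
contact_force: [0.1, -0.7, 0.1]
opening: 64.4
grip_force: 0.0
at [505.3 230.3 213.7] slide now [ 0.003 -0.008  1.895] slide in goal axes [ 0.004 -0.009  1.895] rot [-0.002 -0.002 -0.117] t 1.57 F [0.3 0.5 0.2] open 60.2
[ 315  164   16  110 1379] ((506.9842224121094, 231.6917724609375), (13.974207878112793, 125.06017303466797), 62.08835983276367) 13.699359605479799
```

View pics/w1.png

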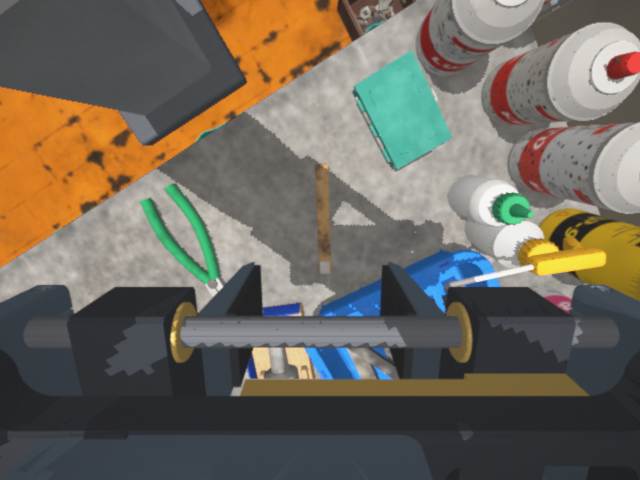

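The wrist view shows the bar at columns 316–330, rows 163–275, with a clean 14 x 125 mm fit centred at (507.0, 231.7). I'll check for clearance under the gripper body before going down.

```bash
python3 - <<'E'
from h import *
goal([507,231.7,100],62.1); a=np.radians(62.1);y=np.array([np.cos(a),np.sin(a)]);x=np.array([-y[1],y[0]])
f=np.load("scene0.npz");W=pts(imaging.get_calibration("scene"),f['d']);P=W[f['d']>0]
f=np.load("top0.npz");W=pts(imaging.get_calibration("top"),f['d']);P=np.r_[P,W[f['d']>0]]
q=P[:,:2]-[507,231.7];u=q@x;v=q@y
for h in (60,90,110,130):
  m=(abs(u)<h-40)&(abs(v)<h)&(P[:,2]<200)&(P[:,2]>30);print(h,m.sum(),np.percentile(P[m,2],99) if m.any() else 0, P[m].mean(0) if m.any() else 0)
E
python3 -m pendant '[{"slide":[0.03,0.03,0.9],"delta_rot":[0,0,-0.2],"grip":0.2},{"slide":[0,0,0.9],"delta_rot":[0,0,0],"grip":0.2}]'; python3 -c "
from h import *
goal([507,231.7,8],62.1)"
```

```text
at [505.3 230.3 213.7] slide now [-0.014  0.035  1.895] slide in goal axes [-0.015  0.033  1.895] rot [-0.002 -0.002 -0.227] t 1.57 F [0.3 0.5 0.2] open 60.2
60 0 0 0
90 8 65.69324990091249 [589.21139518 284.42065904  61.78770781]
110 293 134.73095959195774 [569.4284405  290.80431178  56.47576216]
130 775 133.7464137215086 [549.55345272 297.13387412  52.16244726]
time_s: 1.82
ee_pos: [505.2, 233.2, 105.3]
tcp_rot: [0.243, 0.97, 0.001, 0.001]
contact_force: [0.3, -0.2, -0.2]
opening: 40.2
grip_force: 0.0
at [505.2 233.2 105.3] slide now [-0.035 -0.012  1.623] slide in goal axes [-0.038 -0.009  1.622] rot [ 0.012  0.009 -0.024] t 1.82 F [ 0.3 -0.2 -0.2] open 40.2
```

```bash
python3 -m pendant '[{"slide":[-0.04,-0.01,0.8],"delta_rot":[0,0,0],"grip":0.2},{"slide":[0,0,0.82],"delta_rot":[0,0,0],"grip":0.2},{"slide":[0,0,0],"delta_rot":[0,0,0],"grip":0.2}]'; python3 -c "
from h import *
goal([507,231.7,8],62.1)"
```

```text
time_s: 2.2
ee_pos: [503.8, 230.0, 5.7]
tcp_rot: [0.243, 0.97, -0.003, -0.003]
contact_force: [-0.3, -0.6, 0.5]
opening: 36.4
grip_force: 0.0
at [503.8 230.    5.7] slide now [-0.034  0.051 -0.04 ] slide in goal axes [-0.034  0.051 -0.039] rot [-0.039 -0.031 -0.022] t 2.2 F [-0.3 -0.6  0.5] open 36.4
```

```bash
python3 -m pendant '[{"slide":[-0.03,0.05,-0.04],"delta_rot":[0,0,0],"grip":0.2},{"slide":[0,0,0],"delta_rot":[0,0,0],"grip":0.9},{"slide":[0,0,0],"delta_rot":[0,0,0],"grip":0.9},{"slide":[0,0,0],"delta_rot":[0,0,0],"grip":0.9},{"slide":[0,0,0],"delta_rot":[0,0,0],"grip":0.9}]' 30
python3 -m pendant '[{"slide":[0,0,-0.5],"delta_rot":[0,0,0],"grip":0.9},{"slide":[0,0,-0.9],"delta_rot":[0,0,0],"grip":0.9},{"slide":[0,0,-0.9],"delta_rot":[0,0,0],"grip":0.9},{"slide":[0,0,-0.9],"delta_rot":[0,0,0],"grip":0.9}]'
python3 -c "
from h import *
goal([*case(0,0),195],-6.8)"
```

```text
time_s: 2.82
ee_pos: [510.0, 233.0, 12.4]
tcp_rot: [0.242, 0.97, 0.0, 0.001]
contact_force: [-0.3, -1.2, 7.0]
opening: 13.0
grip_force: 30.0
time_s: 3.32
ee_pos: [509.1, 232.9, 204.7]
tcp_rot: [0.242, 0.97, -0.0, -0.0]
contact_force: [1.2, 0.2, -1.5]
opening: 12.9
grip_force: 30.0
at [509.1 232.9 204.7] slide now [-4.131 -6.662  0.161] slide in goal axes [-7.705  1.441  0.162] rot [-2.00e-03 -1.00e-03  6.88e+00] t 3.33 F [ 1.2  0.2 -1.5] open 12.9
```

```bash
python3 -m pendant '[{"slide":[0,0,0],"delta_rot":[0,0,0.98],"grip":0.9},{"slide":[0,0,0],"delta_rot":[0,0,0.98],"grip":0.9},{"slide":[0,0,0],"delta_rot":[0,0,0.98],"grip":0.9},{"slide":[0,0,0],"delta_rot":[0,0,0.98],"grip":0.9},{"slide":[0,0,0],"delta_rot":[0,0,0.98],"grip":0.9}]' >/dev/null
python3 -m pendant '[{"slide":[0,0,0],"delta_rot":[0,0,0.99],"grip":0.9},{"slide":[0,0,0],"delta_rot":[0,0,0.99],"grip":0.9},{"slide":[-0.7,0.13,0],"delta_rot":[0,0,0],"grip":0.9},{"slide":[-0.9,0.17,0],"delta_rot":[0,0,0],"grip":0.9},{"slide":[-0.9,0.17,0],"delta_rot":[0,0,0],"grip":0.9}]' >/dev/null
python3 -m pendant '[{"slide":[-0.9,0.17,0],"delta_rot":[0,0,0],"grip":0.9},{"slide":[-0.9,0.17,0],"delta_rot":[0,0,0],"grip":0.9},{"slide":[-0.9,0.17,0],"delta_rot":[0,0,0],"grip":0.9},{"slide":[-0.9,0.17,0],"delta_rot":[0,0,0],"grip":0.9},{"slide":[-0.5,0.1,0],"delta_rot":[0,0,0],"grip":0.9}]'
python3 - <<'E'
from h import *
goal([*case(0,0),195],-6.8); goal([*case(0,0),195],-6.8,18)
s=monitor.get_state();c,p,d=grab("wrist");cv2.imwrite("pics/w2.png",p)
T=R.from_quat(s['tcp_rot']);W=pts(c,d);L=T.inv().apply((W-s['ee_pos']).reshape(-1,3)).reshape(W.shape)
# brown bar in tool frame
hsv=cv2.cvtColor(p,cv2.COLOR_BGR2HSV);m=(cv2.inRange(hsv,(5,70,40),(22,255,255))>0)&(d>0)&(abs(L[...,1])<14)&(abs(L[...,2])<25)
q=L[m];print(len(q))
for lo in range(10,75,10):
    k=q[(q[:,0]>=lo)&(q[:,0]<lo+10)]
    if len(k)>5: print(lo,len(k),np.percentile(k[:,1],[3,50,97]).round(1),np.percentile(k[:,2],[3,50,97]).round(1))
E
```

```text
time_s: 5.2
ee_pos: [536.7, -171.5, 202.8]
tcp_rot: [0.749, 0.663, -0.0, -0.0]
contact_force: [0.0, 1.3, -1.5]
opening: 12.9
grip_force: 30.0
at [ 536.7 -171.5  202.8] slide now [-1.066  0.188  0.13 ] slide in goal axes [-1.066  0.186  0.13 ] rot [-0.002  0.001 -0.014] t 5.2 F [ 0.   1.3 -1.5] open 12.9
at [ 536.7 -171.5  202.8] slide now [-1.066  0.188  0.13 ] slide in goal axes [-1.066  0.137  0.181] rot [-1.802  0.003 -0.013] t 5.2 F [ 0.   1.3 -1.5] open 12.9
4328
10 487 [-7.8 -1.   5.3] [-8.3 -1.5 -0.4]
20 486 [-7.7 -1.   5.2] [-2.5 -1.4 -0.4]
30 517 [-7.7 -1.   5.6] [-2.7 -1.5 -0.2]
40 550 [-8.1 -1.5  5.5] [-2.7 -1.5 -0.3]
50 558 [-7.9 -1.3  5.4] [-2.5 -1.4 -0.3]
60 298 [-7.5 -1.   5.2] [-2.6 -1.3  6.7]
```

View pics/w2.png

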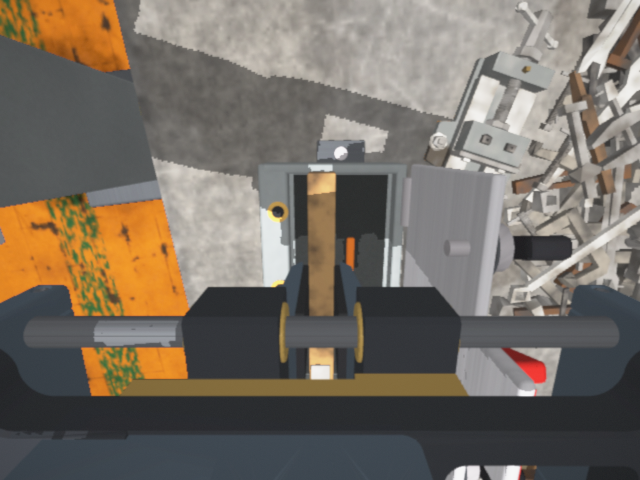

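The wrist view shows the bar held level between the fingers (columns 308–336) over the case. The grip overlaps only its top few mm, so I'll move gently. Next I tilt the gripper 18° away from the cover, then centre the bar over the channel.

```bash
python3 -m pendant '[{"slide":[0,0,0],"delta_rot":[-0.45,0,0],"grip":0.9},{"slide":[0,0,0],"delta_rot":[-0.45,0,0],"grip":0.9},{"slide":[0,0,0],"delta_rot":[-0.45,0,0],"grip":0.9},{"slide":[0,0,0],"delta_rot":[-0.45,0,0],"grip":0.9}]' 40
python3 -m pendant '[{"slide":[-0.35,0.04,0],"delta_rot":[0,0,0],"grip":0.9},{"slide":[-0.35,0.04,0],"delta_rot":[0,0,0],"grip":0.9},{"slide":[-0.35,0.04,0],"delta_rot":[0,0,0],"grip":0.9},{"slide":[0,0,0],"delta_rot":[0,0,0],"grip":0.9}]'
cat > bar.py <<'E'
from h import *
s=monitor.get_state();c,p,d=grab("wrist")
T=R.from_quat(s['tcp_rot']);W=pts(c,d);L=T.inv().apply((W-s['ee_pos']).reshape(-1,3)).reshape(W.shape)
m=(d>0)&(abs(L[...,1])<12)&(L[...,2]<4)&(L[...,2]>-12)&(L[...,0]>18)&(L[...,0]<90)
q=L[m];print('bar in tool: x end',np.percentile(q[:,0],99).round(1),'y',np.percentile(q[:,1],[3,50,97]).round(1),'top z',np.median(q[:,2]).round(1))
E
python3 bar.py; python3 -c "
from h import *
goal([*case(-0.8,0),50],-6.8,18)"
```

```text
time_s: 5.75
ee_pos: [536.6, -168.6, 202.9]
tcp_rot: [0.739, 0.656, 0.105, 0.117]
contact_force: [-0.3, -0.0, -1.3]
opening: 12.7
grip_force: 40.0
time_s: 6.25
ee_pos: [536.1, -233.1, 205.1]
tcp_rot: [0.739, 0.655, 0.104, 0.117]
contact_force: [0.9, -0.4, -1.6]
opening: 12.8
grip_force: 40.0
bar in tool: x end 64.3 y [-8.  -1.1  5.4] top z -1.8
at [ 536.  -232.3  204.9] slide now [-0.062 -0.733  2.476] slide in goal axes [-0.06  -0.736  2.476] rot [-0.007 -0.003 -0.007] t 6.3 F [-0.5  0.2 -2.5] open 12.5
```

```bash
python3 -m pendant '[{"slide":[-0.03,-0.15,0.5],"delta_rot":[0,0,0],"grip":0.9},{"slide":[-0.03,-0.15,0.5],"delta_rot":[0,0,0],"grip":0.9},{"slide":[-0.03,-0.15,0.5],"delta_rot":[0,0,0],"grip":0.9},{"slide":[0,-0.15,0.5],"delta_rot":[0,0,0],"grip":0.9},{"slide":[0,0,0],"delta_rot":[0,0,0],"grip":0.9}]'
python3 bar.py; python3 -c "
from h import *
goal([*case(-0.8,-1.8),46],-6.8,18)"
```

```text
time_s: 6.92
ee_pos: [536.7, -236.1, 77.5]
tcp_rot: [0.739, 0.656, 0.103, 0.114]
contact_force: [0.9, 0.4, -1.6]
opening: 12.8
grip_force: 40.0
bar in tool: x end 64.3 y [-8.  -1.1  5.4] top z -1.8
at [ 538.3 -237.    79.5] slide now [-0.016 -0.155  0.537] slide in goal axes [-0.016 -0.156  0.537] rot [-0.012 -0.008  0.001] t 6.97 F [ 0.4 -0.2 -1.9] open 12.7
```

```bash
python3 -m pendant '[{"slide":[-0.01,-0.08,0.26],"delta_rot":[0,0,0],"grip":0.9},{"slide":[0,-0.07,0.26],"delta_rot":[0,0,0],"grip":0.9},{"slide":[0,0,0],"delta_rot":[0,0,0],"grip":0.9}]'
python3 - <<'E'
from h import *
goal([*case(-0.8,-1.8),44],-6.8,18);goal([*case(-0.8,-1.8),44],-6.8,18)
c,p,d=grab("wrist");cv2.imwrite("pics/w3.png",p)
W=pts(c,d);hsv=cv2.cvtColor(p,cv2.COLOR_BGR2HSV);
def loc(m):
    q=W[m];r=q[:,:2]-case(0,0);ex=case(1,0)-case(0,0);ey=case(0,1)-case(0,0);return np.c_[r@ex,r@ey,q[:,2]]
A=loc(d>0)
b=A[(A[:,1]>30)&(A[:,1]<50)&(abs(A[:,0])<30)&(A[:,2]>20)]
for lo in range(-30,30,3):
    k=b[(b[:,0]>=lo)&(b[:,0]<lo+3)];print(lo,len(k),np.median(k[:,2]).round(1) if len(k) else '')
E
```

```text
time_s: 7.35
ee_pos: [540.0, -238.6, 48.4]
tcp_rot: [0.738, 0.656, 0.104, 0.117]
contact_force: [-0.5, 0.2, -2.0]
opening: 12.3
grip_force: 40.0
at [ 540.  -238.6   48.4] slide now [ 0.007 -0.036  0.065] slide in goal axes [ 0.007 -0.036  0.065] rot [ 0.002 -0.001  0.001] t 7.35 F [-0.5  0.2 -2. ] open 12.3
at [ 540.  -238.6   48.4] slide now [ 0.007 -0.036  0.065] slide in goal axes [ 0.007 -0.036  0.065] rot [ 0.002 -0.001  0.001] t 7.35 F [-0.5  0.2 -2. ] open 12.3
-30 397 31.8
-27 401 31.4
-24 1094 143.7
-21 965 145.4
-18 993 145.8
-15 907 149.0
-12 996 148.4
-9 1174 145.0
-6 1157 145.1
-3 516 136.4
0 356 51.2
3 336 146.9
6 205 150.1
9 199 151.0
12 435 36.1
15 380 149.6
18 370 152.1
21 520 173.1
24 373 153.7
27 358 154.0
```

View pics/w3.png

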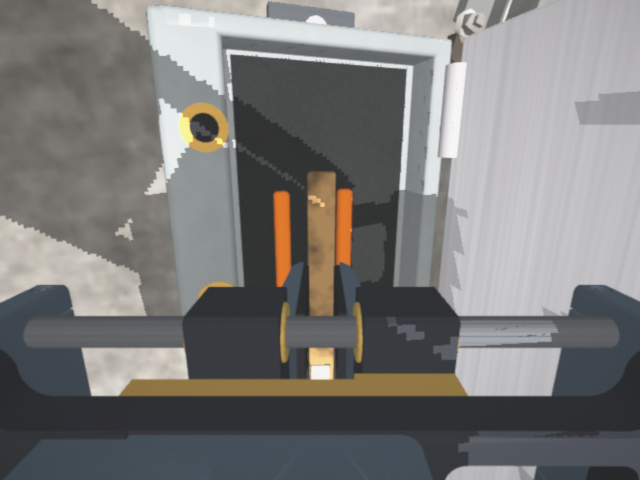

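The wrist view shows the bar (columns 308–336) above the channel, with the rails at columns 282 and 344. I'll compute the offset using the same camera for both.

```bash
cat > rel.py <<'E'
from h import *
s=monitor.get_state();c,p,d=grab("wrist");W=pts(c,d);hsv=cv2.cvtColor(p,cv2.COLOR_BGR2HSV)
ex=case(1,0)-case(0,0);ey=case(0,1)-case(0,0);q=W[...,:2]-case(0,0);A=np.stack([q@ex,q@ey,W[...,2]],-1)
o=(cv2.inRange(hsv,(5,190,170),(20,255,255))>0)&(abs(A[...,2]-36)<4)&(abs(A[...,0])<30)
for sg in(-1,1):
    k=A[o&(A[...,0]*sg>8)];print('rail',len(k),np.percentile(k[:,0],[3,50,97]).round(1),'yend',np.percentile(k[:,1],99).round(1),np.median(k[:,2]).round(1))
b=(cv2.inRange(hsv,(5,40,40),(25,189,255))>0)&(A[...,2]<70)&(A[...,2]>38)&(abs(A[...,0])<14)&(A[...,1]>25)&(A[...,1]<75)
k=A[b];print('bar',len(k),np.percentile(k[:,0],[3,50,97]).round(1),np.percentile(k[:,1],99).round(1),np.percentile(k[:,2],[3,50,97]).round(1))
E
python3 rel.py
```

```text
rail 1272 [-22.2 -19.  -15. ] yend 51.6 35.6
rail 975 [13.6 16.6 20.6] yend 51.5 35.5
bar 2065 [-7.4 -1.2  5. ] 62.0 [47.4 50.3 52.7]
```

```bash
python3 -m pendant '[{"slide":[0,-0.05,0.05],"delta_rot":[0,0,0],"grip":0.9},{"slide":[0,0,0.01],"delta_rot":[0,0,0],"grip":0.9},{"slide":[0,0,0],"delta_rot":[0,0,0],"grip":0.9}]'; python3 rel.py
```

```text
time_s: 7.82
ee_pos: [538.0, -238.6, 43.8]
tcp_rot: [0.739, 0.656, 0.104, 0.117]
contact_force: [-2.0, 1.5, 2.9]
opening: 12.9
grip_force: 40.0
rail 1155 [-22.2 -19.1 -15. ] yend 51.6 35.5
rail 1016 [13.5 16.6 20.6] yend 51.7 35.5
bar 2049 [-10.   -3.8   2.5] 61.9 [42.4 45.1 47.5]
```

```bash
python3 -m pendant '[{"slide":[0,0,0],"delta_rot":[0,0,0],"grip":0.6},{"slide":[0,0,0],"delta_rot":[0,0,0],"grip":0.5},{"slide":[0,0,0],"delta_rot":[0,0,0],"grip":0.5}]'; python3 rel.py
```

```text
time_s: 8.25
ee_pos: [538.2, -238.8, 43.3]
tcp_rot: [0.739, 0.656, 0.104, 0.117]
contact_force: [0.5, 0.2, 0.7]
opening: 22.9
grip_force: 0.0
rail 1047 [-22.2 -18.9 -14.9] yend 51.7 35.5
rail 1010 [13.6 16.4 20.7] yend 51.6 35.4
bar 2103 [-6.1 -0.1  7.4] 61.9 [39.6 43.6 44.8]
```

The bar has settled flat in the channel: its top reads z ≈ 43.6 and it sits within about 2 mm of centre. Now I retract, straighten the gripper and shut it.

```bash
python3 -m pendant '[{"slide":[0,0,-0.3],"delta_rot":[0,0,0],"grip":0.5},{"slide":[0,0,-0.95],"delta_rot":[0,0,0],"grip":0.5},{"slide":[0,0,-0.95],"delta_rot":[0,0,0],"grip":0.8},{"slide":[0,0,-0.95],"delta_rot":[0,0,0],"grip":1},{"slide":[0,0,-0.95],"delta_rot":[0,0,0],"grip":1}]'
python3 -m pendant '[{"slide":[0,0,0],"delta_rot":[0.9,0,0],"grip":1},{"slide":[0,0,0],"delta_rot":[0.9,0,0],"grip":1}]'
python3 - <<'E'
from h import *
P=[]
for n in("scene","top"):
    f=np.load(f"{n}0.npz");W=pts(imaging.get_calibration(n),f['d']);P.append(W[f['d']>0])
    c,p,d=grab(n);np.savez(f"{n}1.npz",p=p,d=d)
    cv2.imwrite(f"pics/{n}1.png",p)
P=np.concatenate(P);r=P[:,:2]-case(0,0);ex=case(1,0)-case(0,0);ey=case(0,1)-case(0,0);A=np.c_[r@ex,r@ey,P[:,2]]
for lo in range(90,300,20):
    k=A[(A[:,0]>=lo)&(A[:,0]<lo+20)&(abs(A[:,1])<90)];k=k[k[:,2]<400];print(lo,len(k),k[:,2].max().round(0) if len(k) else '', np.percentile(k[:,2],98) if len(k) else '')
goal([*case(116,0),290],-6.8)
h=71
for phi in(93,80,65,50,35,20,10,0):
    a=np.radians(phi);x=h-183*np.cos(a)+8*np.sin(a)+12;z=51+183*np.sin(a)+8*np.cos(a);print(phi,round(x,1),round(z,1),case(x,0).round(1))
E
```

```text
time_s: 8.93
ee_pos: [461.7, -229.5, 279.1]
tcp_rot: [0.739, 0.656, 0.104, 0.117]
contact_force: [0.8, -0.6, -0.2]
opening: 0.2
grip_force: 0.0
time_s: 9.18
ee_pos: [462.1, -230.1, 279.6]
tcp_rot: [0.748, 0.663, -0.001, 0.001]
contact_force: [0.8, -0.0, -0.2]
opening: 0.2
grip_force: 0.0
90 495 236.0 204.66413141469135
110 270 210.0 205.14228718294524
130 121 55.0 9.876798111100598
150 273 64.0 52.45809566234676
170 1263 257.0 246.6053163820521
190 2580 326.0 294.19745847381273
210 3830 392.0 358.2410705098912
230 2591 396.0 385.47274003125966
250 1496 392.0 371.13704144466993
270 1574 378.0 340.53111217530676
290 2558 383.0 371.43333243650557
at [ 465.2 -230.1  276.7] slide now [ 0.038  3.186 -0.222] slide in goal axes [ 0.043  3.186 -0.222] rot [0.001 0.    0.01 ] t 9.28 F [ 0.2 -0.  -0.5] open 0.9
93 100.6 233.3 [ 640.1 -248.3]
80 59.1 232.6 [ 598.9 -243.4]
65 12.9 220.2 [ 553.  -237.9]
50 -28.5 196.3 [ 511.9 -233. ]
35 -62.3 162.5 [ 478.3 -229. ]
20 -86.2 121.1 [ 454.6 -226.2]
10 -95.8 90.7 [ 445.  -225.1]
0 -100.0 59.0 [ 440.9 -224.6]
```

View pics/scene1.png

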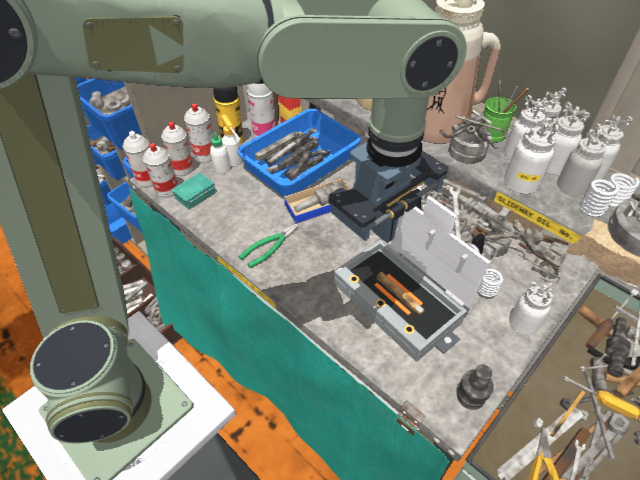

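The scene view shows the bar lying between the rails at (400,293). Next I check the obstacles behind the cover.

```bash
python3 - <<'E'
from h import *
for n in("scene0","top0","top1","scene1"):
    f=np.load(f"{n}.npz");W=pts(imaging.get_calibration(n[:-1]),f['d']);P=W[f['d']>0]
    r=P[:,:2]-case(0,0);ex=case(1,0)-case(0,0);ey=case(0,1)-case(0,0);A=np.c_[r@ex,r@ey,P[:,2]]
    for lo in (130,160,175,190,205,220,250):
      k=A[(A[:,0]>=lo)&(A[:,0]<lo+15)&(abs(A[:,1])<140)&(A[:,2]>150)&(A[:,2]<450)]
      if len(k): print(n,lo,len(k),'y',np.percentile(k[:,1],[0,5,50,95,100]).round(0),'z',np.percentile(k[:,2],[5,50,95]).round(0))
E
```

```text
scene0 160 148 y [ 83. 101. 125. 138. 140.] z [217. 230. 244.]
scene0 175 864 y [-48.  -5.  58. 123. 139.] z [217. 235. 245.]
scene0 190 1795 y [-140. -125.  -22.  132.  140.] z [219. 244. 289.]
scene0 205 2618 y [-140. -107.  -13.  137.  140.] z [243. 285. 378.]
scene0 220 2502 y [-140.  -99.   16.  132.  140.] z [244. 318. 428.]
scene0 250 1007 y [-140. -123.   79.  121.  124.] z [243. 310. 431.]
top0 160 16 y [121. 121. 132. 138. 140.] z [216. 237. 247.]
top0 175 283 y [ -6.  16.  85. 134. 139.] z [219. 241. 249.]
top0 190 649 y [-130. -100.   27.  130.  140.] z [221. 244. 291.]
top0 205 898 y [-140. -125.   -4.  136.  140.] z [238. 255. 360.]
top0 220 895 y [-139. -116.   -8.  128.  138.] z [240. 303. 406.]
top0 250 461 y [-139. -128.   -3.  112.  120.] z [240. 298. 383.]
top1 160 17 y [116. 120. 132. 138. 140.] z [218. 233. 251.]
top1 175 278 y [ -4.  16.  85. 133. 139.] z [220. 242. 249.]
top1 190 662 y [-129. -103.   24.  130.  140.] z [222. 244. 290.]
top1 205 876 y [-140. -126.   -5.  136.  140.] z [238. 255. 360.]
top1 220 916 y [-140. -118.   -2.  128.  138.] z [241. 304. 404.]
top1 250 453 y [-139. -128.   -1.  111.  120.] z [240. 298. 384.]
scene1 160 12 y [105. 107. 120. 133. 133.] z [245. 245. 247.]
scene1 175 700 y [-26.  -8.  43. 123. 140.] z [218. 238. 246.]
scene1 190 1800 y [-140. -125.  -22.  133.  140.] z [219. 244. 289.]
scene1 205 2502 y [-140. -107.  -35.  135.  140.] z [243. 282. 347.]
scene1 220 2161 y [-140. -104.  -30.  125.  133.] z [244. 312. 381.]
scene1 250 979 y [-140. -122.   78.  121.  124.] z [243. 311. 433.]
```

```bash
python3 -m pendant '[{"slide":[0,0,-0.3],"delta_rot":[-1,0,0],"grip":1},{"slide":[0,0,0],"delta_rot":[-1,0,0],"grip":1},{"slide":[0,0,0],"delta_rot":[0,0,0],"grip":1}]' | head -2
python3 -c "
from h import *
goal([*case(115,0),292],-6.8,20)"
```

```text
time_s: 9.65
ee_pos: [458.5, -228.4, 294.0]
at [ 458.5 -228.4  294. ] slide now [0.037 3.078 1.147] slide in goal axes [0.029 3.076 1.154] rot [-0.014 -0.002 -0.016] t 9.65 F [0.6 0.6 0.4] open 0.3
```

```bash
python3 -m pendant '[{"slide":[0.01,0.77,0.27],"delta_rot":[0,0,0],"grip":1},{"slide":[0.01,0.77,0.27],"delta_rot":[0,0,0],"grip":1},{"slide":[0.01,0.77,0.28],"delta_rot":[0,0,0],"grip":1},{"slide":[0,0.77,0.28],"delta_rot":[0,0,0],"grip":1},{"slide":[0,0,0],"delta_rot":[0,0,0],"grip":1}]'
python3 -c "
from h import *
goal([*case(115,0),238],-6.8,20)"
```

```text
time_s: 10.28
ee_pos: [661.0, -251.2, 294.5]
tcp_rot: [0.736, 0.654, 0.115, 0.129]
contact_force: [-0.7, -0.1, 0.3]
opening: 0.4
grip_force: 0.0
at [ 661.  -251.2  294.5] slide now [ 0.006 -0.426  0.848] slide in goal axes [ 0.006 -0.427  0.847] rot [-0.01  -0.004  0.008] t 10.28 F [-0.7 -0.1  0.3] open 0.4
```

```bash
python3 -m pendant '[{"slide":[0,-0.21,0.42],"delta_rot":[0,0,0],"grip":1},{"slide":[0,-0.22,0.42],"delta_rot":[0,0,0],"grip":1},{"slide":[0,0,0],"delta_rot":[0,0,0],"grip":1}]'
python3 -m pendant '[{"slide":[0,-0.3,-0.1],"delta_rot":[0,0,0],"grip":1},{"slide":[0,-0.3,-0.1],"delta_rot":[0,0,0],"grip":1},{"slide":[0,-0.29,-0.1],"delta_rot":[0,0,0],"grip":1}]'
python3 -m pendant '[{"slide":[0,-0.4,-0.035],"delta_rot":[0,0,0],"grip":1},{"slide":[0,-0.4,-0.035],"delta_rot":[0,0,0],"grip":1}]'
python3 -c "
from h import *
goal([*case(12.4,0),224.6],-6.8,20)"
```

```text
time_s: 10.65
ee_pos: [648.8, -249.7, 237.8]
tcp_rot: [0.737, 0.654, 0.114, 0.127]
contact_force: [0.2, 0.6, 0.1]
opening: 0.1
grip_force: 0.0
time_s: 11.02
ee_pos: [596.0, -244.3, 242.1]
tcp_rot: [0.736, 0.653, 0.117, 0.133]
contact_force: [2.0, -0.2, 1.3]
opening: 0.2
grip_force: 0.9
time_s: 11.28
ee_pos: [550.2, -239.0, 230.7]
tcp_rot: [0.736, 0.653, 0.117, 0.134]
contact_force: [2.2, -0.6, 0.8]
opening: 0.3
grip_force: 0.8
at [ 550.2 -239.   230.7] slide now [ 0.023 -0.001  0.107] slide in goal axes [0.023 0.    0.107] rot [0.046 0.014 0.002] t 11.28 F [ 2.2 -0.6  0.8] open 0.3
```

```bash
python3 -m pendant '[{"slide":[0.01,-0.39,0.14],"delta_rot":[0,0,0],"grip":1},{"slide":[0.01,-0.39,0.1],"delta_rot":[0,0,0],"grip":1},{"slide":[0,-0.36,0.17],"delta_rot":[0,0,0],"grip":1},{"slide":[0,-0.36,0.17],"delta_rot":[0,0,0],"grip":1}]'
python3 -c "
from h import *
goal([*case(-62.8,0),167],-6.8,20)"
```

```text
time_s: 11.78
ee_pos: [477.8, -229.4, 165.5]
tcp_rot: [0.736, 0.653, 0.116, 0.133]
contact_force: [0.5, -0.0, 0.2]
opening: 0.5
grip_force: 0.6
at [ 477.8 -229.4  165.5] slide now [ 0.007  0.009 -0.024] slide in goal axes [ 0.007  0.009 -0.024] rot [0.032 0.013 0.002] t 11.78 F [ 0.5 -0.   0.2] open 0.5
```

```bash
python3 -m pendant '[{"slide":[0,-0.3,0.24],"delta_rot":[0,0,0],"grip":1},{"slide":[0,-0.3,0.25],"delta_rot":[0,0,0],"grip":1},{"slide":[0,-0.325,0.42],"delta_rot":[0,0,0],"grip":1}]'
python3 -m pendant '[{"slide":[0,-0.12,0.23],"delta_rot":[0,0,0],"grip":1},{"slide":[0,-0.08,0.2],"delta_rot":[0,0,0],"grip":1},{"slide":[0,0,0],"delta_rot":[0,0,0],"grip":1}]'
python3 - <<'E'
from h import *
goal([*case(-100.5,0),63.4],-6.8,20)
c,p,d=grab("scene");np.savez("scene2.npz",p=p,d=d);cv2.imwrite("pics/scene2.png",cv2.resize(p[170:390,270:540],(736,600),interpolation=cv2.INTER_CUBIC))
E
```

```text
time_s: 12.15
ee_pos: [445.2, -225.9, 95.2]
tcp_rot: [0.736, 0.654, 0.116, 0.133]
contact_force: [0.9, 0.3, 0.3]
opening: 0.5
grip_force: 0.5
time_s: 12.52
ee_pos: [441.3, -224.3, 64.5]
tcp_rot: [0.736, 0.654, 0.115, 0.13]
contact_force: [-0.7, -0.9, 0.3]
opening: 0.7
grip_force: 0.0
at [ 441.3 -224.3   64.5] slide now [-0.005 -0.019  0.013] slide in goal axes [-0.005 -0.019  0.013] rot [ 0.002 -0.    -0.001] t 12.53 F [-0.7 -0.9  0.3] open 0.7
```

View pics/scene2.png

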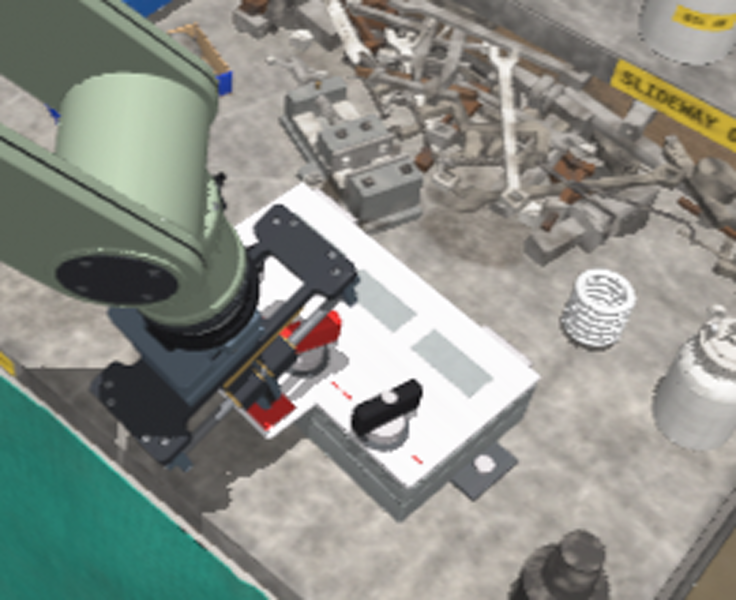

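The cover is nearly shut, with the red centre knob at (315,335) and the black right knob at (388,408) in the crop. I press it down gently until there is resistance.

```bash
python3 -m pendant '[{"slide":[0,-0.02,0.05],"delta_rot":[0,0,0],"grip":1},{"slide":[0,-0.02,0.05],"delta_rot":[0,0,0],"grip":1},{"slide":[0,0,0],"delta_rot":[0,0,0],"grip":1}]'
```

```text
time_s: 12.95
ee_pos: [441.9, -224.8, 60.7]
tcp_rot: [0.736, 0.654, 0.116, 0.132]
contact_force: [-6.5, 2.0, 20.7]
opening: 0.3
grip_force: 10.3
```

```bash
python3 -m pendant '[{"slide":[0,0,-0.5],"delta_rot":[0,0,0],"grip":1},{"slide":[0,0,-0.95],"delta_rot":[0,0,0],"grip":1},{"slide":[0,0,-0.95],"delta_rot":[0.5,0,0],"grip":1},{"slide":[0.9,0,0],"delta_rot":[0.75,0,0],"grip":0},{"slide":[0.9,0,0],"delta_rot":[0.75,0,0],"grip":0}]'
python3 -m pendant '[{"slide":[0.95,0,0],"delta_rot":[0,0,0],"grip":0},{"slide":[0.95,0,0],"delta_rot":[0,0,0],"grip":0}]'
cat > knob.py <<'E'
from h import *
import sys
v=sys.argv[1]
ex=case(1,0)-case(0,0);ey=case(0,1)-case(0,0)
for n in sys.argv[2:]:
    c,p,d=grab(n);np.savez(f"{n}{v}.npz",p=p,d=d);cv2.imwrite(f"pics/{n}{v}.png",p)
    W=pts(c,d);q=W[...,:2]-case(0,0);A=np.stack([q@ex,q@ey,W[...,2]],-1)
    for nm,y0 in(("L",80),("C",0),("R",-80)):
        m=(d>0)&(abs(A[...,2]-97)<7)&(np.hypot(A[...,0]+53,A[...,1]-y0)<34)
        if m.sum()<15: print(n,nm,'few',m.sum());continue
        k=A[m];r=cv2.minAreaRect(k[:,:2].astype(np.float32));e=np.linalg.svd(k[:,:2]-k[:,:2].mean(0),full_matrices=False)[2][0]
        a=np.degrees(np.arctan2(e[1],e[0]))%180  # angle from case x
        ac=(a-90)%180 # anticlockwise of case y
        print(n,nm,m.sum(),'ctr',np.round(r[0],1),'size',np.round(r[1],0),'z',np.percentile(k[:,2],90).round(1),'anticw of y deg',round(ac,1),'value',round(1.5-np.radians(ac if ac<120 else ac-180),2))
    m=(d>0)&(A[...,0]<20)&(A[...,0]>-20)&(abs(A[...,1])<110)&(A[...,2]<75)&(A[...,2]>45);print(n,'cover z',np.median(A[m][:,2]) if m.any() else '')
    for lo in(-95,-105,-112):
        m=(d>0)&(abs(A[...,0]-lo)<4)&(abs(A[...,1])<25)&(A[...,2]<90);print(n,'tab z',lo,np.median(A[m][:,2]).round(1) if m.any() else '')
E
python3 knob.py 3 scene top
```

```text
time_s: 13.58
ee_pos: [404.8, -110.8, 195.2]
tcp_rot: [0.749, 0.663, -0.0, 0.001]
contact_force: [-0.1, -0.0, -1.0]
opening: 17.5
grip_force: 0.0
time_s: 13.82
ee_pos: [418.5, 4.2, 193.4]
tcp_rot: [0.748, 0.664, 0.0, 0.0]
contact_force: [0.4, -0.7, -0.6]
opening: 37.7
grip_force: 0.0
scene L 178 ctr [-55.1  82. ] size [15. 54.] z 100.0 anticw of y deg 75.0 value 0.19
scene C 199 ctr [-55.1   1.8] size [15. 54.] z 100.1 anticw of y deg 70.7 value 0.27
scene R 214 ctr [-55.1 -77.9] size [15. 54.] z 100.2 anticw of y deg 77.8 value 0.14
scene cover z 59.69046174577136
scene tab z -95 59.7
scene tab z -105 57.7
scene tab z -112 57.1
top L 71 ctr [-51.9  80.1] size [14. 53.] z 101.9 anticw of y deg 74.8 value 0.2
top C 75 ctr [-51.6   0.1] size [14. 55.] z 102.7 anticw of y deg 72.4 value 0.24
top R 85 ctr [-52.  -79.6] size [15. 53.] z 102.2 anticw of y deg 78.6 value 0.13
top cover z 59.63821673150278
top tab z -95 60.1
top tab z -105 60.1
top tab z -112 57.0
```

View pics/scene3.png

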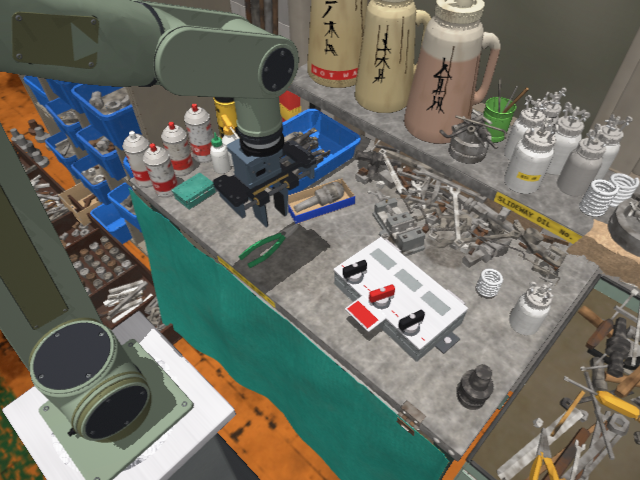

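The scene view shows the cover shut and level, the red centre knob at (381,293) and the black ones at (354,268) and (411,320). The bars stand 71–78° anticlockwise of home. I do the centre one first.

```bash
python3 -m pendant '[{"slide":[0,0,0],"delta_rot":[0,0,-1],"grip":0.1},{"slide":[0,0,0],"delta_rot":[0,0,-1],"grip":0.1},{"slide":[0,0,0],"delta_rot":[0,0,-1],"grip":0.1},{"slide":[0,0,0],"delta_rot":[0,0,-1],"grip":0.1},{"slide":[0,0,0],"delta_rot":[0,0,-1],"grip":0.1}]' | head -2
python3 -m pendant '[{"slide":[0,0,0],"delta_rot":[0,0,-1],"grip":0.1},{"slide":[0,0,0],"delta_rot":[0,0,-1],"grip":0.1},{"slide":[0,0,0],"delta_rot":[0,0,-0.15],"grip":0.1}]' | head -2
python3 -c "
from h import *
goal([*case(-53.3,1),150],64.7)"
```

```text
time_s: 14.55
ee_pos: [417.8, 1.3, 193.3]
time_s: 14.92
ee_pos: [417.9, 1.5, 193.3]
at [417.9   1.5 193.3] slide now [-2.694 -2.975  0.723] slide in goal axes [-2.69  -2.979  0.722] rot [-0.     0.002 -0.008] t 14.93 F [-0.5 -0.3 -0.1] open 41.3
```

```bash
python3 -m pendant '[{"slide":[-0.54,-0.6,0.1],"delta_rot":[0,0,0],"grip":0.1},{"slide":[-0.54,-0.6,0.1],"delta_rot":[0,0,0],"grip":0.1},{"slide":[-0.54,-0.6,0.1],"delta_rot":[0,0,0],"grip":0.1},{"slide":[-0.54,-0.6,0.2],"delta_rot":[0,0,0],"grip":0.1},{"slide":[-0.53,-0.58,0.2],"delta_rot":[0,0,0],"grip":0.1}]' | head -2
python3 -m pendant '[{"slide":[0,0,0],"delta_rot":[0,0,0],"grip":0.1}]' | head -2
python3 -c "
from h import *
goal([*case(-53.3,1),80],64.7)"
```

```text
time_s: 15.55
ee_pos: [487.6, -230.6, 151.0]
time_s: 15.68
ee_pos: [487.4, -231.3, 150.0]
at [ 487.4 -231.3  150. ] slide now [0.015 0.034 1.166] slide in goal axes [0.016 0.033 1.166] rot [-0.003 -0.006 -0.034] t 15.68 F [-1.2  0.2 -0.3] open 41.1
```

```bash
python3 -m pendant '[{"slide":[0.01,0.03,0.4],"delta_rot":[0,0,-0.03],"grip":0.1},{"slide":[0,0,0.5],"delta_rot":[0,0,0],"grip":0.1},{"slide":[0,0,0.26],"delta_rot":[0,0,0],"grip":0.1},{"slide":[0,0,0],"delta_rot":[0,0,0],"grip":0.1}]'
python3 -c "
from h import *
goal([*case(-53.3,1),80],64.7)"
python3 -m pendant '[{"slide":[0,0,0],"delta_rot":[0,0,0],"grip":0.8},{"slide":[0,0,0],"delta_rot":[0,0,0],"grip":0.9},{"slide":[0,0,0],"delta_rot":[0,0,0],"grip":0.9},{"slide":[0,0,0],"delta_rot":[0,0,0],"grip":0.9}]' 15
python3 -c "
from h import *
goal([*case(-53.3,1),80],64.7);print(monitor.get_state()['wrist_torque'])"
```

```text
time_s: 16.18
ee_pos: [487.0, -225.9, 81.0]
tcp_rot: [0.217, 0.976, 0.0, -0.001]
contact_force: [0.6, -0.2, -0.2]
opening: 41.3
grip_force: 0.0
at [ 487.  -225.9   81. ] slide now [-0.029 -0.046  0.017] slide in goal axes [-0.029 -0.046  0.017] rot [ 0.001 -0.012  0.028] t 16.18 F [ 0.6 -0.2 -0.2] open 41.3
time_s: 16.68
ee_pos: [487.5, -228.3, 82.5]
tcp_rot: [0.216, 0.976, -0.002, 0.001]
contact_force: [-2.0, -5.4, 3.3]
opening: 14.0
grip_force: 15.0
at [ 487.5 -228.3   82.5] slide now [-0.004 -0.013  0.041] slide in goal axes [-0.004 -0.013  0.041] rot [-0.018  0.01   0.037] t 16.68 F [-2.  -5.4  3.3] open 14.0
[-0.81367809  0.42529108 -0.0543935 ]
```

```bash
python3 -m pendant '[{"slide":[0,-0.03,0],"delta_rot":[0,0,0.6],"grip":0.9},{"slide":[0,0,0],"delta_rot":[0,0,0.8],"grip":0.9},{"slide":[0,0,0],"delta_rot":[0,0,0.8],"grip":0.9},{"slide":[0,0,0],"delta_rot":[0,0,0.8],"grip":0.9},{"slide":[0,0,0],"delta_rot":[0,0,0.8],"grip":0.9}]' 20
python3 -c "
from h import *
goal([*case(-53.3,1),80],-6.8);print(monitor.get_state()['wrist_torque'])"
python3 -m pendant '[{"slide":[0,0,0],"delta_rot":[0,0,0.8],"grip":0.9},{"slide":[0,0,0],"delta_rot":[0,0,0.8],"grip":0.9},{"slide":[0,0,0],"delta_rot":[0,0,0.8],"grip":0.9},{"slide":[0,0,0],"delta_rot":[0,0,0.4],"grip":0.9}]'
python3 -c "
from h import *
goal([*case(-53.3,1),80],-6.8);print(monitor.get_state()['wrist_torque'])"
```

```text
time_s: 17.3
ee_pos: [487.6, -228.3, 82.5]
tcp_rot: [0.524, 0.851, 0.0, 0.001]
contact_force: [0.5, -0.1, 2.8]
opening: 14.0
grip_force: 20.0
at [ 487.6 -228.3   82.5] slide now [-0.01  -0.008  0.041] slide in goal axes [-0.013 -0.001  0.041] rot [0.01  0.006 3.354] t 17.3 F [ 0.5 -0.1  2.8] open 14.0
[ 0.08031478 -0.11177596  0.0505964 ]
time_s: 17.8
ee_pos: [487.7, -228.3, 82.5]
tcp_rot: [0.714, 0.7, 0.0, 0.001]
contact_force: [0.0, -0.3, 2.8]
opening: 14.0
grip_force: 20.0
at [ 487.7 -228.3   82.5] slide now [-0.013 -0.004  0.042] slide in goal axes [-0.013 -0.003  0.042] rot [0.012 0.003 0.565] t 17.8 F [ 0.  -0.3  2.8] open 14.0
[ 0.0350102  -0.07873795  0.08287071]
```

```bash
python3 -m pendant '[{"slide":[0,0,0],"delta_rot":[0,0,0.4],"grip":0.9},{"slide":[0,0,0],"delta_rot":[0,0,0.25],"grip":0.9},{"slide":[0,0,0],"delta_rot":[0,0,0],"grip":0.9}]' 20
python3 -c "
from h import *
goal([*case(-53.3,1),80],-6.8);print(monitor.get_state()['wrist_torque'])"
python3 -m pendant '[{"slide":[0,0,0],"delta_rot":[0,0,0.25],"grip":0.9},{"slide":[0,0,0],"delta_rot":[0,0,0],"grip":0.9}]' 
python3 -c "
from h import *
goal([*case(-53.3,1),80],-6.8);print(monitor.get_state()['wrist_torque'])"
```

```text
time_s: 18.18
ee_pos: [487.7, -228.3, 82.5]
tcp_rot: [0.751, 0.66, 0.0, 0.001]
contact_force: [0.3, 0.4, 2.9]
opening: 14.0
grip_force: 20.0
at [ 487.7 -228.3   82.5] slide now [-0.013 -0.003  0.041] slide in goal axes [-0.013 -0.003  0.041] rot [ 0.012  0.003 -0.063] t 18.18 F [0.3 0.4 2.9] open 14.0
[ 0.07004732 -0.12224439  0.23048646]
time_s: 18.42
ee_pos: [487.7, -228.4, 82.4]
tcp_rot: [0.765, 0.644, 0.0, 0.001]
contact_force: [0.2, 1.2, 4.7]
opening: 14.6
grip_force: 20.5
at [ 487.7 -228.4   82.4] slide now [-0.012 -0.003  0.041] slide in goal axes [-0.012 -0.003  0.041] rot [ 0.012  0.005 -0.305] t 18.43 F [0.2 1.2 4.7] open 14.6
[ 0.11642581 -0.09192772  0.74662045]
```

```bash
python3 -m pendant '[{"slide":[0,0,0],"delta_rot":[0,0,-0.2],"grip":0.9},{"slide":[0,0,0],"delta_rot":[0,0,0],"grip":0.1},{"slide":[0,0,0],"delta_rot":[0,0,0],"grip":0.1},{"slide":[0,0,-0.5],"delta_rot":[0,0,0],"grip":0.1},{"slide":[0,0,-0.7],"delta_rot":[0,0,0],"grip":0.1}]'
python3 -m pendant '[{"slide":[0.67,0,0],"delta_rot":[0,0,0],"grip":0.1},{"slide":[0.67,0,0],"delta_rot":[0,0,0],"grip":0.1},{"slide":[0,0,0],"delta_rot":[0,0,-1],"grip":0.1},{"slide":[0,0,0],"delta_rot":[0,0,-1],"grip":0.1},{"slide":[0,0,0],"delta_rot":[0,0,-1],"grip":0.1}]' |head -2
python3 -m pendant '[{"slide":[0,0,0],"delta_rot":[0,0,-1],"grip":0.1},{"slide":[0,0,0],"delta_rot":[0,0,-1],"grip":0.1},{"slide":[0,0,0],"delta_rot":[0,0,-1],"grip":0.1},{"slide":[0,0,0],"delta_rot":[0,0,-1],"grip":0.1},{"slide":[0,0,0],"delta_rot":[0,0,-0.5],"grip":0.1}]' |head -2
python3 -c "
from h import *
goal([*case(-53.5,80.7),81],68.2)"
```

```text
time_s: 19.05
ee_pos: [485.7, -227.6, 152.8]
tcp_rot: [0.755, 0.656, -0.001, -0.002]
contact_force: [1.3, -0.8, 0.7]
opening: 41.1
grip_force: 0.0
time_s: 19.68
ee_pos: [497.6, -148.3, 153.1]
time_s: 20.3
ee_pos: [497.6, -148.5, 153.1]
at [ 497.6 -148.5  153.1] slide now [ 0.004 -0.029  1.202] slide in goal axes [ 0.006 -0.029  1.202] rot [ 0.    -0.007 -0.104] t 20.3 F [0.6 0.4 0.2] open 40.8
```

```bash
python3 -m pendant '[{"slide":[0.01,-0.02,0.4],"delta_rot":[0,0,-0.1],"grip":0.1},{"slide":[0,0,0.5],"delta_rot":[0,0,0],"grip":0.1},{"slide":[0,0,0.28],"delta_rot":[0,0,0],"grip":0.1},{"slide":[0,0,0],"delta_rot":[0,0,0],"grip":0.1}]'
python3 -m pendant '[{"slide":[0,0,0],"delta_rot":[0,0,0],"grip":0.8},{"slide":[0,0,0],"delta_rot":[0,0,0],"grip":0.9},{"slide":[0,0,0],"delta_rot":[0,0,0],"grip":0.9},{"slide":[0,0,0],"delta_rot":[0,0,0],"grip":0.9}]' 20
python3 -c "
from h import *
goal([*case(-53.1,81.7),80],68.2);print(monitor.get_state()['wrist_torque'])"
```

```text
time_s: 20.8
ee_pos: [495.7, -149.0, 81.3]
tcp_rot: [0.191, 0.982, 0.0, -0.002]
contact_force: [-0.6, 1.1, -0.9]
opening: 41.1
grip_force: 0.0
time_s: 21.3
ee_pos: [497.6, -149.3, 83.5]
tcp_rot: [0.191, 0.982, 0.0, 0.001]
contact_force: [0.4, 1.1, 4.2]
opening: 13.7
grip_force: 20.0
at [ 497.6 -149.3   83.5] slide now [0.009 0.002 0.058] slide in goal axes [0.009 0.002 0.058] rot [ 0.003  0.008 -0.021] t 21.3 F [0.4 1.1 4.2] open 13.7
[ 0.31916255 -0.03418829 -0.02816166]
```

Good grip; I turn it 75° and then to the stop.

```bash
python3 -m pendant '[{"slide":[0,0,0],"delta_rot":[0,0,0.6],"grip":0.9},{"slide":[0,0,0],"delta_rot":[0,0,0.8],"grip":0.9},{"slide":[0,0,0],"delta_rot":[0,0,0.8],"grip":0.9},{"slide":[0,0,0],"delta_rot":[0,0,0.8],"grip":0.9},{"slide":[0,0,0],"delta_rot":[0,0,0.8],"grip":0.9}]' | tail -4
python3 -m pendant '[{"slide":[0,0,0],"delta_rot":[0,0,0.8],"grip":0.9},{"slide":[0,0,0],"delta_rot":[0,0,0.8],"grip":0.9},{"slide":[0,0,0],"delta_rot":[0,0,0.8],"grip":0.9},{"slide":[0,0,0],"delta_rot":[0,0,0.8],"grip":0.9},{"slide":[0,0,0],"delta_rot":[0,0,0.6],"grip":0.9}]' | tail -4
python3 -m pendant '[{"slide":[0,0,0],"delta_rot":[0,0,0.2],"grip":0.9},{"slide":[0,0,0],"delta_rot":[0,0,0],"grip":0.9}]' | tail -4
python3 -c "
from h import *
goal([*case(-53.1,81.7),80],-6.8);print(monitor.get_state()['wrist_torque'])"
```

```text
tcp_rot: [0.502, 0.865, 0.0, 0.001]
contact_force: [-0.8, 0.8, 3.6]
opening: 13.7
grip_force: 20.0
tcp_rot: [0.756, 0.655, 0.0, 0.0]
contact_force: [-0.6, 1.1, 4.3]
opening: 13.9
grip_force: 20.0
tcp_rot: [0.765, 0.644, 0.0, 0.001]
contact_force: [-0.9, 1.5, 5.3]
opening: 14.6
grip_force: 20.5
at [ 497.3 -149.5   83.4] slide now [ 0.008 -0.004  0.057] slide in goal axes [ 0.008 -0.003  0.057] rot [ 0.004  0.004 -0.304] t 22.8 F [-0.9  1.5  5.3] open 14.6
[0.184599   0.17490439 0.77250475]
```

Left knob is at its stop. Now the right one.

```bash
python3 -m pendant '[{"slide":[0,0,0],"delta_rot":[0,0,-0.2],"grip":0.9},{"slide":[0,0,0],"delta_rot":[0,0,0],"grip":0.1},{"slide":[0,0,0],"delta_rot":[0,0,0],"grip":0.1},{"slide":[0,0,-0.5],"delta_rot":[0,0,0],"grip":0.1},{"slide":[0,0,-0.7],"delta_rot":[0,0,0],"grip":0.1}]' | head -2
python3 -m pendant '[{"slide":[-0.8,0,0],"delta_rot":[0,0,0],"grip":0.1},{"slide":[-0.93,0.02,0],"delta_rot":[0,0,0],"grip":0.1},{"slide":[-0.93,0.02,0],"delta_rot":[0,0,-1],"grip":0.1},{"slide":[0,0,0],"delta_rot":[0,0,-1],"grip":0.1},{"slide":[0,0,0],"delta_rot":[0,0,-1],"grip":0.1}]' |head -2
python3 -m pendant '[{"slide":[0,0,0],"delta_rot":[0,0,-1],"grip":0.1},{"slide":[0,0,0],"delta_rot":[0,0,-1],"grip":0.1},{"slide":[0,0,0],"delta_rot":[0,0,-1],"grip":0.1},{"slide":[0,0,0],"delta_rot":[0,0,-1],"grip":0.1},{"slide":[0,0,0],"delta_rot":[0,0,-0.9],"grip":0.1}]' |head -2
python3 -c "
from h import *
goal([*case(-53.1,-78.3),81],71.4)"
```

```text
time_s: 23.42
ee_pos: [496.0, -149.1, 154.2]
time_s: 24.05
ee_pos: [476.7, -308.7, 154.1]
time_s: 24.68
ee_pos: [477.0, -307.7, 154.3]
at [ 477.  -307.7  154.3] slide now [-0.02   0.004  1.222] slide in goal axes [-0.019  0.004  1.222] rot [ 0.002 -0.004 -0.012] t 24.68 F [-0.1 -0.5  0.1] open 41.2
```

```bash
python3 -m pendant '[{"slide":[-0.02,0,0.42],"delta_rot":[0,0,0],"grip":0.1},{"slide":[0,0,0.5],"delta_rot":[0,0,0],"grip":0.1},{"slide":[0,0,0.28],"delta_rot":[0,0,0],"grip":0.1},{"slide":[0,0,0],"delta_rot":[0,0,0],"grip":0.1}]'
python3 -m pendant '[{"slide":[0,0,0],"delta_rot":[0,0,0],"grip":0.8},{"slide":[0,0,0],"delta_rot":[0,0,0],"grip":0.9},{"slide":[0,0,0],"delta_rot":[0,0,0],"grip":0.9},{"slide":[0,0,0],"delta_rot":[0,0,0],"grip":0.9}]' 20
python3 -c "
from h import *
goal([*case(-53.1,-78.3),80],71.4);print(monitor.get_state()['wrist_torque'])"
```

```text
time_s: 25.18
ee_pos: [477.3, -307.6, 81.2]
tcp_rot: [0.165, 0.986, 0.001, -0.002]
contact_force: [-0.8, 0.2, 0.2]
opening: 41.3
grip_force: 0.0
time_s: 25.68
ee_pos: [478.7, -308.3, 83.5]
tcp_rot: [0.165, 0.986, -0.0, 0.001]
contact_force: [-0.3, 1.3, 2.9]
opening: 13.6
grip_force: 20.0
at [ 478.7 -308.3   83.5] slide now [0.011 0.003 0.058] slide in goal axes [0.011 0.004 0.058] rot [-0.001  0.008 -0.04 ] t 25.68 F [-0.3  1.3  2.9] open 13.6
[ 0.22471227 -0.05967984 -0.03061468]
```

```bash
python3 -m pendant '[{"slide":[0,0,0],"delta_rot":[0,0,0.7],"grip":0.9},{"slide":[0,0,0],"delta_rot":[0,0,0.8],"grip":0.9},{"slide":[0,0,0],"delta_rot":[0,0,0.8],"grip":0.9},{"slide":[0,0,0],"delta_rot":[0,0,0.8],"grip":0.9},{"slide":[0,0,0],"delta_rot":[0,0,0.8],"grip":0.9}]' | tail -4
python3 -m pendant '[{"slide":[0,0,0],"delta_rot":[0,0,0.8],"grip":0.9},{"slide":[0,0,0],"delta_rot":[0,0,0.8],"grip":0.9},{"slide":[0,0,0],"delta_rot":[0,0,0.8],"grip":0.9},{"slide":[0,0,0],"delta_rot":[0,0,0.8],"grip":0.9},{"slide":[0,0,0],"delta_rot":[0,0,0.8],"grip":0.9}]' | tail -4
python3 -m pendant '[{"slide":[0,0,0],"delta_rot":[0,0,0.2],"grip":0.9},{"slide":[0,0,0],"delta_rot":[0,0,0],"grip":0.9}]' | tail -4
python3 -c "
from h import *
goal([*case(-53.1,-78.3),80],-6.8);print(monitor.get_state()['wrist_torque'])"
```

```text
tcp_rot: [0.487, 0.874, -0.0, 0.001]
contact_force: [-1.0, -0.4, 3.5]
opening: 13.7
grip_force: 20.0
tcp_rot: [0.756, 0.655, -0.001, 0.0]
contact_force: [-1.7, -0.8, 4.1]
opening: 14.0
grip_force: 20.1
tcp_rot: [0.765, 0.644, -0.001, 0.0]
contact_force: [-3.2, -1.5, 5.3]
opening: 14.3
grip_force: 20.5
at [ 477.9 -308.8   83.5] slide now [0.016 0.002 0.058] slide in goal axes [0.015 0.002 0.058] rot [-0.002  0.01  -0.298] t 27.18 F [-3.2 -1.5  5.3] open 14.3
[-0.22769989  0.58607656  0.78801383]
```

All three are at their stops. I release, retract clear and verify.

```bash
python3 -m pendant '[{"slide":[0,0,0],"delta_rot":[0,0,-0.2],"grip":0.9},{"slide":[0,0,0],"delta_rot":[0,0,0],"grip":0.1},{"slide":[0,0,0],"delta_rot":[0,0,0],"grip":0.1},{"slide":[0,0,-0.5],"delta_rot":[0,0,0],"grip":0.1},{"slide":[0,0,-0.9],"delta_rot":[0,0,0],"grip":0.1}]' | head -2
python3 -m pendant '[{"slide":[0.7,0,-0.4],"delta_rot":[0,0,0],"grip":0.1},{"slide":[0.9,0,0],"delta_rot":[0,0,0],"grip":0.1},{"slide":[0.9,0,0],"delta_rot":[0,0,0],"grip":0.1},{"slide":[0.9,0,0],"delta_rot":[0,0,0],"grip":0.1},{"slide":[0.9,0,0],"delta_rot":[0,0,0],"grip":0.1}]' | head -2
python3 -m pendant '[{"slide":[0.9,0,0],"delta_rot":[0,0,0],"grip":0.1},{"slide":[0,0,0],"delta_rot":[0,0,0],"grip":0.1}]' | head -2
python3 knob.py 4 scene top
```

```text
time_s: 27.8
ee_pos: [477.3, -307.1, 165.4]
time_s: 28.42
ee_pos: [514.4, -50.7, 190.6]
time_s: 28.68
ee_pos: [522.0, 4.1, 190.6]
scene L 179 ctr [-54.9  82. ] size [15. 53.] z 100.2 anticw of y deg 0.6 value 1.49
scene C 194 ctr [-54.5   1.8] size [53. 16.] z 100.1 anticw of y deg 0.3 value 1.49
scene R 221 ctr [-55.6 -77.5] size [54. 15.] z 99.9 anticw of y deg 179.5 value 1.51
scene cover z 59.68871444973536
scene tab z -95 59.5
scene tab z -105 57.9
scene tab z -112 57.9
top L 82 ctr [-51.9  81. ] size [15. 52.] z 102.2 anticw of y deg 179.5 value 1.51
top C 83 ctr [-51.8   0.7] size [52. 15.] z 102.5 anticw of y deg 177.8 value 1.54
top R 81 ctr [-52.2 -79.8] size [53. 14.] z 101.7 anticw of y deg 179.7 value 1.5
top cover z 59.77206780188044
top tab z -95 60.9
top tab z -105 60.7
top tab z -112 58.1
```

View pics/scene4.png

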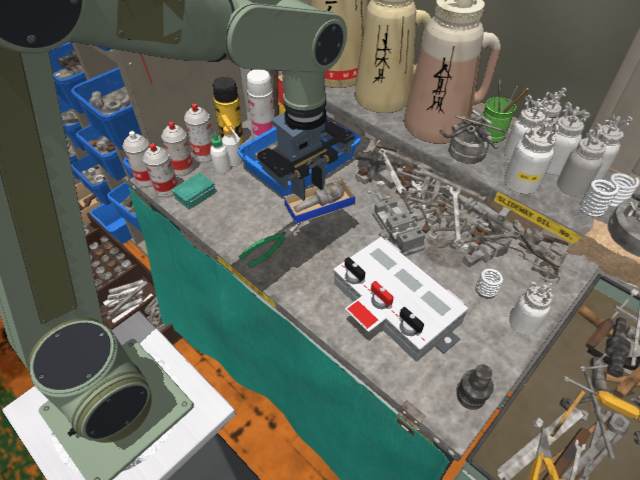

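The scene view shows the cover shut and all three bars, (354,268), (381,293) and (411,320), in line along the case. The pliers, arbor and drill case have not moved, and the arm is clear.

```bash
python3 -c "
from bench import hand_in
print(hand_in())"
```

```text
the job is handed in; nothing more can be done
None
```

Job handed in at about 29 s: the turning tool lies flat between the orange rails, the cover is shut, and all three knobs are at their stops, red centre first, then left, then right; the pliers, arbor and drill case were left where they were.

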